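Turn the cartridge analyser round for its next run

TASK

The analyser has finished its run and must be made ready for the next. First shut the air valve on the pipe bridge fully (clockwise to its stop, handle across the pipe); with the air off, move every spent cartridge from the catch tray into the tote and push the deep-well plate square and flush into the fence corner of the sampler deck. Only when all that is done, turn the air valve fully open again (handle along the pipe, to its stop); leave everything else on the bench where it is.

Things in the scene. Friction and masses are not known exactly. Their poses are not given: they have to be found in the camera images.
- analyser: white and blue analyser with catch tray; fixed; origin on the bench under the tray's centre. Tray 260 (x) x 230 (y) mm outside, walls 5 mm thick, 40 mm high, floor 5 mm above the bench. Towards -y a steel chute rises from the tray wall (y -115 mm) to the machine's 140 mm high lower front at y -190 mm; above, the screen slopes back to 280 mm height.
- cartridge1: spent test cartridge: flat grey foot 80 x 46 x 14 mm with a white chamber block 56 long (x) x 20 wide (y) mm standing on its middle up to 46 mm; origin at the centre of the underside, x along its length, z up; about 70 g; start: standing on its foot in the catch tray, lengthwise roughly across the tray (analyser y). May be absent.
- cartridge2: as cartridge1. May be absent.
- cartridge3: as cartridge1. May be absent.
- cartridge4: as cartridge1. May be absent.
- cartridge5: as cartridge1. May be absent.
- tote: grey open tote, 210 (x) x 260 (y) x 70 (z) mm, walls 5 mm thick (with a 5 mm rim lip outside), inner floor 5 mm above the bench; stands fast. Origin under its centre.
- deck: sampler deck; fixed aluminium slab 270 (x) x 230 (y) mm, top 20 mm above the bench; origin on the bench under its centre. Two steel fence bars on it, 18 mm high above the slab, 12 mm thick: the far one's inner face at x +110 mm, the left one's at y +100 mm. Left of it a white housing 60 mm high (y 116 to 216 mm); behind the far fence a parked clamp 48 mm high at x 145, y -60 mm.
- deck_corner (a point): the inside corner of the two fences, on the deck's top (deck x +110, y +100, z +20 mm); axes as the deck's
- plate: white deep-well plate, 128 (x) x 86 (y) x 42 (z) mm, 24 square wells, about 220 g, standing loose and askew on the deck; origin at the centre of its underside. Too wide to grip well: it slides when pushed. Its long side goes along the deck's x axis.
- plate_corner (a point): the plate's bottom corner (x +64, y +43 mm) that belongs in the fence corner
- air_bridge: fixed air pipe along its own y axis between two bench flanges (50 mm across, at y -90 and +90 mm), pipe 20 mm thick with its centre 53 mm above the bench, brass ball valve in its middle (38 mm thick), pressure gauge up to 125 mm height over the flange at y +90 mm. Origin on the bench under the valve.
- air_cock (a joint): angle of the valve handle: 0 = open, handle along the pipe (it points to the bridge's -y), against its stop; 1.571 = shut, handle across the pipe (it points to the bridge's -x), against its stop. Closing is clockwise from above. Friction about 0.3 N m; it stays where it is left.
- cock_axis (a point): on the valve's turning axis (vertical), at the mid height of the handle, 101 mm above the bench
- cock_grip (a point): middle of the outer part of the aluminium lever grip, 85 mm from the axis; grip 18 mm wide, 14 mm high, from 43 to 115 mm from the axis; 31 mm of free air between it and the pipe below
- tip_box: closed pipette tip box 85 x 125 x 70 mm; bystander, origin at the centre of its underside
- tube_rack: white rack of capped tubes 80 x 190 x 74 mm; bystander, origin at the centre of its underside
- sample_jar: small jar, 36 mm across, 52 mm high, near the valve; bystander, origin at the centre of its underside
- reagent_bottle: amber bottle, 64 mm across, 130 mm high; bystander, origin at the centre of its underside
- beaker: glass beaker, 66 mm across, 80 mm high; bystander, origin at the centre of its underside
- petri_stack: stack of small dishes, 62 mm across, 45 mm high; bystander, origin at the centre of its underside
- marker: marker pen 120 x 14 x 13 mm; bystander, origin at the centre of its underside
- timer: flat timer 60 x 70 x 20 mm; bystander, origin at the centre of its underside
Not all that is in view belongs to the job. Leave any yellow look-alike of the plate alone.

How it is judged:
On the way, in this order (a step that is already met when the one before it is completed fails the run):
1. the air valve is fully shut (within 0.07 rad of its stop) while no cartridge is in the tote yet and the plate is not yet in its corner (value of joint air_cock above 1.5 rad and horizontal distance between each of cartridge1, cartridge2, cartridge3, cartridge4, cartridge5 and tote above 0.17 m and not (x of plate_corner in the frame of deck above 0.107 m and y of plate_corner in the frame of deck above 0.097 m and angle between the x axis of plate and the x axis of deck, either way round below 0.03 rad)), for 0.2 s.
2. with the valve still shut, every cartridge lies in the tote and the plate is flush in the fence corner (value of joint air_cock above 1.5 rad and x of cartridge1 in the frame of tote between -0.102 and 0.102 m and y of cartridge1 in the frame of tote between -0.127 and 0.127 m and z of cartridge1 in the frame of tote between -0.005 and 0.065 m and linear speed of each of cartridge1, cartridge2, cartridge3, cartridge4, cartridge5 below 0.03 m/s and x of cartridge2 in the frame of tote between -0.102 and 0.102 m and y of cartridge2 in the frame of tote between -0.127 and 0.127 m and z of cartridge2 in the frame of tote between -0.005 and 0.065 m and x of cartridge3 in the frame of tote between -0.102 and 0.102 m and y of cartridge3 in the frame of tote between -0.127 and 0.127 m and z of cartridge3 in the frame of tote between -0.005 and 0.065 m and x of cartridge4 in the frame of tote between -0.102 and 0.102 m and y of cartridge4 in the frame of tote between -0.127 and 0.127 m and z of cartridge4 in the frame of tote between -0.005 and 0.065 m and x of cartridge5 in the frame of tote between -0.102 and 0.102 m and y of cartridge5 in the frame of tote between -0.127 and 0.127 m and z of cartridge5 in the frame of tote between -0.005 and 0.065 m and x of plate_corner in the frame of deck above 0.107 m and y of plate_corner in the frame of deck above 0.097 m and angle between the x axis of plate and the x axis of deck, either way round below 0.03 rad and angle between plate's own z axis and vertical below 0.05 rad and linear speed of plate below 0.02 m/s), for 0.2 s.
At the end, for the whole second after the job is handed in: The valve is open (within 0.07 rad of its open stop), every cartridge lies at rest inside the tote (its origin within the walls and below 65 mm), and the plate stands flat and at rest in the fence corner: gap to each fence under 3 mm at the corner, and square to within 0.03 rad (value of joint air_cock below 0.07 rad and x of cartridge1 in the frame of tote between -0.102 and 0.102 m and y of cartridge1 in the frame of tote between -0.127 and 0.127 m and z of cartridge1 in the frame of tote between -0.005 and 0.065 m and linear speed of each of cartridge1, cartridge2, cartridge3, cartridge4, cartridge5 below 0.03 m/s and x of cartridge2 in the frame of tote between -0.102 and 0.102 m and y of cartridge2 in the frame of tote between -0.127 and 0.127 m and z of cartridge2 in the frame of tote between -0.005 and 0.065 m and x of cartridge3 in the frame of tote between -0.102 and 0.102 m and y of cartridge3 in the frame of tote between -0.127 and 0.127 m and z of cartridge3 in the frame of tote between -0.005 and 0.065 m and x of cartridge4 in the frame of tote between -0.102 and 0.102 m and y of cartridge4 in the frame of tote between -0.127 and 0.127 m and z of cartridge4 in the frame of tote between -0.005 and 0.065 m and x of cartridge5 in the frame of tote between -0.102 and 0.102 m and y of cartridge5 in the frame of tote between -0.127 and 0.127 m and z of cartridge5 in the frame of tote between -0.005 and 0.065 m and x of plate_corner in the frame of deck above 0.107 m and y of plate_corner in the frame of deck above 0.097 m and angle between the x axis of plate and the x axis of deck, either way round below 0.03 rad and angle between plate's own z axis and vertical below 0.05 rad and linear speed of plate below 0.02 m/s); the robot touches nothing.
It fails at once if a bystander is moved by more than 30 mm (distance of any of tip_box, tube_rack, sample_jar, reagent_bottle, beaker, petri_stack, marker, timer from where it was at the start of the episode above 0.03 m).
It fails at once if the deep-well plate is tipped by more than 0.35 rad (angle between plate's own z axis and vertical above 0.35 rad).
It fails at once if a cartridge falls off the bench (height (world z) of any of cartridge1, cartridge2, cartridge3, cartridge4, cartridge5 below -0.1 m).
Of cartridge1, cartridge2, cartridge3, cartridge4, cartridge5 only 3 to 5 are there at a start; the rules pass over those that are not, and their reading is None.
At some moment in a run one of cartridge1, cartridge2, cartridge3, cartridge4, cartridge5, plate may be knocked a few centimetres aside while the robot is not near it.
Once in a run the grip may slacken for a moment while it holds something.
It also fails if it takes over 210 s, if anything falls off the work surface, if the arm or the gripper's body presses on something with over 40 N, if the wrist force passes 120 N, or if a joint passes its speed limit or range.

ROBOT

A 6-joint arm with a two-finger parallel gripper is mounted at the origin on the work surface. World frame = base frame: x ahead of the robot, y to its left, z up, the work surface at z = 0. Lengths are in m, angles in rad, forces in N, time in s.
With the tool pointing down it reaches from about 0.375 to 0.925 m from the base axis. Payload 5.7 kg.
Tool frame: the origin (TCP) lies midway between the tips of the shut fingers; the grasp point (between the pads) lies 19 mm behind it; z points along the fingers, y is the direction in which the jaws open and shut (so a half turn about z gives the same grasp; the last joint's range is limited). The gripper opens to 88 mm and grips with 3 to 60 N. Pads are 20 mm wide; open, the fingers measure 115 mm over their backs; the gripper's body (75 mm by 178 mm) begins 61 mm behind the grasp point.
Start: joints at [1.193, 0.359, 1.51, -0, 1.272, -0.115], TCP at [0.156, 0.579, 0.223] pointing down, gripper open.
Joint ranges: [-2.97, 2.97], [-1.01, 2.36], [0.21, 2.38], [-0.96, 4.11], [0.2, 2.71], [-2.98, 2.98]. Speed limits (rad/s): [2.39, 2.39, 3.14, 3.14, 3.14, 3.14].

INTERFACE

Orientations are given as a 3x3 rotation matrix whose columns are the frame's x, y, z axes.
In Python, from station import sensors, cams, finish_job gives the robot as it stands.
- The arm moves only by the shell command python3 -m creep 'ROWS' [FORCE]. ROWS is JSON, a list of rows, each an object with "claw": the closure, from 0 (fully open) to 1 (shut); "dp": the shift along the world's x, y, z in cm, a list of three; "spin": the turn about the world's z in degrees. A call has 1 to 8 rows; each row shifts and turns the commanded pose from where the row before left it; what a row does not reach is not made up. A row lasts 1/10 s, in which the tool goes at most 50 mm and 8.59 degrees, less where a joint would pass 70% of its speed; a pose out of reach is approached as far as the arm can. A call is refused whole if a number of a shift passes 5 or a number of a turn 8.59, either way. A call with a gripper value outside its range is refused whole. The fingers move at their own pace and stop on an object; FORCE is the grip in N (left out, the last holds). Time passes only in rows, so rows that do not move let the fingers close. It gives the time, the measured TCP pose, the force and the opening at its end, in the units of the state.
- sensors.get_state(): the state, without advancing time (a new reading comes with each control period).
- cams.grab_frame(name): name is "scene" or "top" or "wrist"; returns a dict with "image" (384x512x3 uint8, red, green, blue), "range_z" (384x512 float32, m along the optical axis (not along the pixel's ray), 0 where there is no reading), "camera_matrix" (3x3 intrinsics, pixels), "k1" (the pictures are not rectified: a ray, as slopes to the right and down, at radius r is drawn at 1 + k1 r^2 times it, then the intrinsics apply), "R" (3x3) and "t" (3): a world point X has camera coordinates R X + t. Camera axes: x right, y down, z forward; pixel columns grow to the right and rows downward; lengths in m; the calibration is good to about 2 mm. A picture is of the moment at which its call begins.
- finish_job(): hands the job in, once; it reports no verdict.
The state is a dict: "clock": time; "joint_pos": joint angles; "joint_velocities": joint speeds; "effort": joint torques, N m; "tcp_pos": TCP position; "tcp_rot": TCP orientation; "ft_force": force on the tool from outside, world axes, zero at the start; "wrist_torque": the same for the moment, N m; "gripper_width": finger opening in m.
Only numpy, scipy, OpenCV 4.12 (cv2) and the standard library are available. Lean on these libraries where they do the work, as an engineer would, in place of code of your own. Each camera call takes 0.05 s, during which the arm holds its last target. There are 200 camera calls.

## Working session

There is one attempt and no reset: what is moved stays moved. The work goes in short steps, Python scripts to look and compute and a shell command to move; the robot and the scene stay as the last step left them, time stands still between calls to the robot, and variables do not carry over. Pictures are saved under pics/ and viewed, about 12 in all and at most 16, crops included, and the job is handed in when it is done.

```bash
mkdir -p pics; ls; cat > h.py <<'E'
import numpy as np, cv2
from station import sensors, cams, finish_job
def grab(n):
    f=cams.grab_frame(n); return f
def save(f,name,box=None,s=1):
    im=f["image"][:,:,::-1]
    if box: im=im[box[1]:box[3],box[0]:box[2]]
    cv2.imwrite(f"pics/{name}.png",cv2.resize(im,None,fx=s,fy=s,interpolation=cv2.INTER_CUBIC))
def rays(f,uv):
    K=np.array(f["camera_matrix"]);p=(np.asarray(uv,float).reshape(-1,2)-K[:2,2])/[K[0,0],K[1,1]]
    q=p.copy()
    for _ in range(20): q=p/(1+f["k1"]*(q**2).sum(1,keepdims=True))
    R=np.array(f["R"]);d=np.c_[q,np.ones(len(q))]
    return -R.T@np.array(f["t"]), d@R
def onz(f,uv,z):
    c,d=rays(f,uv); return c+d*((z-c[2])/d[:,2])[:,None]
def cloud(f):
    h,w=f["range_z"].shape; v,u=np.mgrid[:h,:w]
    c,d=rays(f,np.c_[u.ravel(),v.ravel()]); P=c+d*f["range_z"].reshape(-1,1)
    P[f["range_z"].ravel()==0]=np.nan
    return P.reshape(h,w,3)
E
python3 - <<'E'
from h import *
for n in("top","scene"):
    f=grab(n); np.savez(n+".npz",**f); save(f,n+"0",s=1.5)
    print(n,-f["R"].T@f["t"])
print(sensors.get_state())
E
```

```text
pics
top [0.32948491 0.06664928 1.17462059]
scene [ 1.1912127  -0.30583372  1.24476989]
{'clock': 0.1, 'joint_pos': array([ 1.19289222e+00,  3.59413665e-01,  1.51131015e+00,  7.52816929e-06,
        1.27250221e+00, -1.15103121e-01]), 'joint_velocities': array([-1.00621100e-04,  1.81977088e-05, -2.85134070e-03,  1.63323710e-04,
       -8.39180097e-04,  6.69461723e-04]), 'effort': array([ 8.79512445e-04, -5.16358602e+01, -2.71408725e+01,  6.76352531e-02,
        2.73533753e-02,  9.57073098e-06]), 'tcp_pos': array([0.15564946, 0.57882126, 0.2219105 ]), 'tcp_rot': array([[-9.65665474e-01,  2.59788032e-01, -6.09359179e-04],
       [ 2.59788674e-01,  9.65664304e-01, -1.51546770e-03],
       [ 1.94736036e-04, -1.62173945e-03, -9.99998666e-01]]), 'ft_force': array([ 0.11928092, -0.18707906, -0.24221303]), 'wrist_torque': array([-0.01563087,  0.00450281,  0.00756215]), 'gripper_width': 0.08796895977736387}
```

View pics/top0.png

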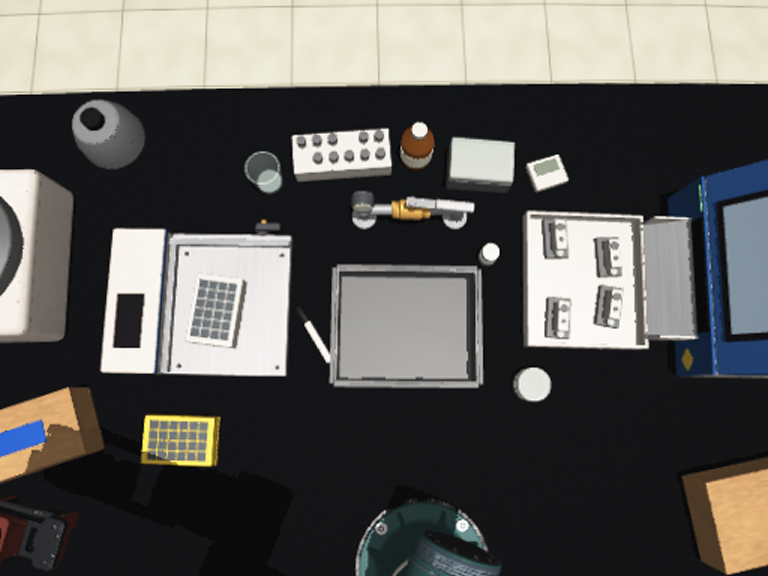

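View pics/scene0.png

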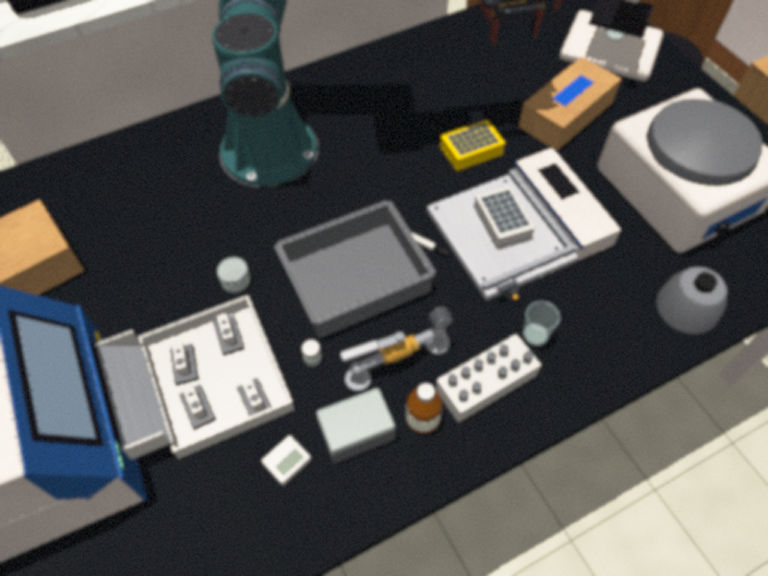

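```bash
cat >> h.py <<'E'
def blobs(f,P,zlo,zhi,xr,yr,amin=30):
    m=((P[...,2]>zlo)&(P[...,2]<zhi)&(P[...,0]>xr[0])&(P[...,0]<xr[1])&(P[...,1]>yr[0])&(P[...,1]<yr[1])).astype(np.uint8)
    n,l,st,ce=cv2.connectedComponentsWithStats(m)
    out=[]
    for i in range(1,n):
        if st[i,4]<amin: continue
        Q=P[l==i]; (c,s,a)=cv2.minAreaRect((Q[:,:2]*1000).astype(np.float32))
        if s[0]<s[1]: s=(s[1],s[0]); a-=90   # a: direction of long side, deg from world x
        a=(a+90)%180-90
        out.append((np.round(c,0),np.round(s,0),round(a,1),round(float(np.median(Q[:,2]))*1000,1),st[i,4],np.round(ce[i],0)))
    return out
E
python3 - <<'E'
from h import *
f=dict(np.load("top.npz")); P=cloud(f); print(f["camera_matrix"],f["k1"])
for n,a in dict(cart=(.038,.055,(.2,.65),(-.4,-.12)),foot=(.012,.026,(.2,.65),(-.4,-.12)),traywall=(.03,.05,(.2,.65),(-.45,-.1)),tote=(.06,.08,(.15,.45),(-.1,.25)),plate=(.052,.07,(.2,.5),(.25,.5)),deck=(.012,.027,(.15,.6),(.2,.6)),fence=(.032,.045,(.15,.6),(.2,.6)),housing=(.052,.07,(.15,.6),(.4,.7)),handle=(.095,.115,(.35,.6),(-.15,.2)),bridge=(.04,.14,(.4,.52),(-.12,.2)),others=(.04,.15,(.25,.7),(-.3,.3))).items():
    for b in blobs(f,P,*a): print(n,*b)
E
```

```text
[[405.98522744   0.         264.55108231]
 [  0.         405.98522744 188.02489582]
 [  0.           0.           1.        ]] -0.051889242316846655
cart [ 619. -224.] [58.  6.] -2.9 40.5 43 [352. 155.]
cart [ 610. -283.] [56. 21.] 1.1 51.5 147 [373. 157.]
cart [ 571. -385.] [57. 22.] -1.0 50.7 159 [409. 169.]
cart [ 577. -145.] [31. 30.] 86.7 52.0 100 [326. 169.]
cart [ 488. -310.] [191. 182.] 86.4 41.1 224 [369. 213.]
cart [ 475. -378.] [57. 21.] -10.9 50.6 161 [409. 202.]
cart [ 455. -277.] [57. 22.] -6.5 51.2 154 [375. 210.]
cart [ 330. -215.] [63. 58.] 88.1 45.6 406 [356. 256.]
foot [ 610. -284.] [80. 47.] -0.1 19.2 221 [368. 160.]
foot [ 648. -363.] [74.  3.] 88.4 20.0 32 [397. 146.]
foot [ 506. -216.] [220.  41.] 7.9 20.3 98 [351. 196.]
foot [ 571. -380.] [81. 37.] 1.3 19.1 197 [401. 171.]
foot [ 572. -140.] [34. 20.] 49.2 21.2 30 [322. 173.]
foot [ 474. -375.] [80. 45.] -7.4 19.3 205 [402. 205.]
foot [ 455. -278.] [80. 48.] -6.0 19.7 241 [370. 211.]
traywall [ 524. -334.] [259. 240.] -2.3 40.4 868 [400. 193.]
traywall [ 603. -278.] [67. 18.] 15.1 38.7 73 [371. 161.]
traywall 
[... 927 characters left out ...]
223 [ 35. 198.]
housing [484. 404.] [124.  24.] -8.3 63.8 226 [129. 210.]
housing [288. 606.] [118.   9.] 14.2 61.1 148 [ 55. 279.]
bridge [ 460. -113.] [120.  14.] -1.8 69.9 279 [318. 210.]
bridge [460. 150.] [120.  13.] -2.1 70.7 246 [223. 212.]
others [660.   2.] [225.  33.] 88.0 100.3 911 [272. 138.]
others [ 610. -283.] [56. 21.] 1.0 51.8 155 [373. 156.]
others [638. 277.] [45. 13.] 89.1 48.7 81 [178. 151.]
others [ 577. -145.] [31. 30.] 86.7 52.5 114 [327. 168.]
others [442.  19.] [277. 220.] 88.3 70.5 1833 [272. 214.]
others [ 449. -213.] [91.  4.] -3.7 41.7 51 [353. 213.]
others [ 455. -277.] [56. 22.] -6.5 51.7 158 [375. 210.]
others [ 330. -215.] [63. 58.] 88.1 45.6 401 [356. 256.]
```

```bash
python3 - <<'E'
from h import *
f=dict(np.load("top.npz")); P=cloud(f)
c=lambda pts,z:print(np.round(onz(f,np.array(pts)/1.5,z)*1000,0)[:,:2].tolist())
print("tote outer rim");c([(333,266),(481,266),(483,385),(331,385)],.07)
print("tray rim");c([(525,212),(643,216),(648,348),(524,347)],.04)
print("marker");c([(298,308),(328,360)],.013)
print("jar, petri, beaker, bottle");c([(490,251)],.052);c([(532,383)],.045);c([(263,167)],.08);c([(419,133)],.13)
im=f["image"];hsv=cv2.cvtColor(im,cv2.COLOR_RGB2HSV)
for n,a in dict(handle=(.09,.12,(.4,.65),(-.15,.09)),bridge=(.03,.14,(.45,.62),(-.15,.2)),farfence=(.03,.048,(.57,.62),(.2,.6)),clamp=(.04,.08,(.55,.7),(.2,.4)),wells=(.056,.072,(.35,.6),(.28,.46))).items():
    for b in blobs(f,P,*a): print(n,*b)
m=cv2.inRange(hsv,(8,120,90),(28,255,255))[120:155,225:320]; v,u=np.nonzero(m); print("brass",u.mean()+225,v.mean()+120,u.min()+225,u.max()+225,v.min()+120,v.max()+120)
print(np.round(P[134:142:2,265:320:4,2]*1000).astype(int))
save(f,"valve",(220,115,345,180),6)
E
```

```text
tote outer rim
[[554.0, 151.0], [548.0, -124.0], [329.0, -116.0], [337.0, 157.0]]
tray rim
[[659.0, -221.0], [646.0, -455.0], [388.0, -439.0], [397.0, -202.0]]
marker
[[485.0, 223.0], [385.0, 167.0]]
jar, petri, beaker, bottle
[[580.0, -145.0]]
[[330.0, -211.0]]
[[746.0, 280.0]]
[[786.0, -13.0]]
handle [646. -74.] [66.  9.] 89.9 108.0 68 [305. 140.]
bridge [ 577. -139.] [30. 20.] -4.6 52.5 81 [325. 169.]
bridge [502.  17.] [275. 103.] 89.5 69.7 1020 [270. 187.]
farfence [596. 356.] [234.  48.] -89.6 39.1 480 [145. 163.]
clamp [638. 277.] [46. 13.] 89.1 48.7 82 [178. 151.]
wells [480. 372.] [126.  88.] -8.3 63.8 1415 [142. 207.]
brass 271.6288209606987 140.29257641921396 261 286 133 145
[[ -2  66 109 112 104 103 107 107 108 108  -2   1   3  -1]
 [ 69  75 109 105 103 106 105 112 107 111 111 111 110  -3]
 [ 71  74  98 101 102 100 105 108 112 109 108 107 111   4]
 [ 69  70  81  70  71  64  66  98 102 106 111 107 108   2]]
```

View pics/valve.png

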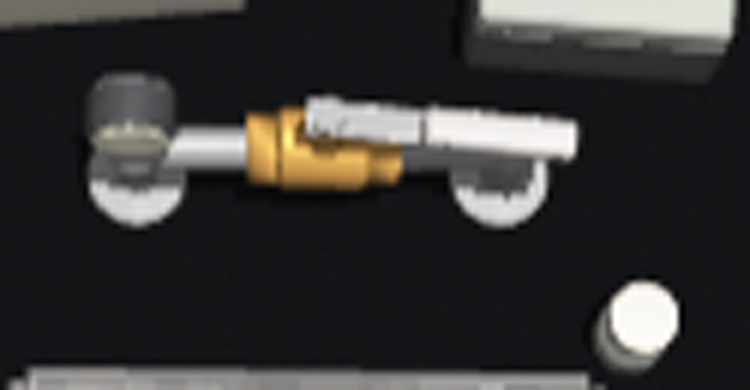

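```bash
python3 - <<'E'
from h import *
f=dict(np.load("top.npz")); g=lambda p:np.array(p)/6+[220,115]
a=onz(f,g([(137,185),(500,187)]),.003)*1000; print("flanges",a.round(0),a.mean(0))
h=onz(f,g([(312,118),(577,138),(423,105),(423,140),(430,106),(430,145)]),.108)*1000; print("handle",h.round(0))
d=h[1]-h[0]; print(np.linalg.norm(d),np.degrees(np.arctan2(d[1],d[0])))
q=lambda p:np.array(p)/1.5
print("deck slab corners",(onz(f,q([(291,236),(288,375)]),.02)*1000).round(0)[:,:2].tolist())
print(sensors.get_state()["tcp_rot"].round(2).tolist())
E
```

```text
flanges [[662.  93.   3.]
 [657. -88.   3.]] [659.54491679   2.44429948   3.        ]
handle [[ 662.   10.  108.]
 [ 650. -111.  108.]
 [ 667.  -41.  108.]
 [ 651.  -40.  108.]
 [ 667.  -44.  108.]
 [ 648.  -43.  108.]]
121.374781762242 -95.64066602791554
deck slab corners [[626.0, 236.0], [358.0, 241.0]]
[[-0.97, 0.26, -0.0], [0.26, 0.97, -0.0], [0.0, -0.0, -1.0]]
```

```bash
python3 -m creep '[{"claw":1,"dp":[3,-3.6,0],"spin":7.5},{"claw":1,"dp":[3,-3.6,0],"spin":7.5},{"claw":1,"dp":[3,-3.6,0],"spin":0},{"claw":1,"dp":[3,-3.6,0],"spin":0},{"claw":1,"dp":[3,-3.6,0],"spin":0},{"claw":1,"dp":[3,-3.6,0],"spin":0},{"claw":1,"dp":[3,-3.6,0],"spin":0},{"claw":1,"dp":[3,-3.6,0],"spin":0}]' 20
python3 -m creep '[{"claw":1,"dp":[3,-3.6,0],"spin":0},{"claw":1,"dp":[3,-3.6,0],"spin":0},{"claw":1,"dp":[3,-3.6,0],"spin":0},{"claw":1,"dp":[3,-3.6,0],"spin":0},{"claw":1,"dp":[3,-3.6,0],"spin":0},{"claw":1,"dp":[3,-3.6,0],"spin":0},{"claw":1,"dp":[3,-3.6,0],"spin":0},{"claw":1,"dp":[3,-3.6,0],"spin":0}]'
```

```text
clock: 0.9
tcp_pos: [0.3965, 0.2897, 0.2225]
tcp_rot: [[-1.0, 0.001, -0.0], [0.001, 1.0, -0.0], [0.0, -0.0, -1.0]]
ft_force: [1.0, 0.1, -0.1]
gripper_width: 0.0272
clock: 1.7
tcp_pos: [0.6365, 0.0017, 0.2222]
tcp_rot: [[-1.0, 0.001, -0.001], [0.001, 1.0, 0.0], [0.001, 0.0, -1.0]]
ft_force: [0.7, 0.6, 1.2]
gripper_width: 0.0008
```

```bash
python3 -m creep '[{"claw":1,"dp":[3.5,-2.7,0],"spin":0},{"claw":1,"dp":[3.5,-2.7,0],"spin":0},{"claw":1,"dp":[0,-2.7,0],"spin":0},{"claw":1,"dp":[0,0,-4.4],"spin":0},{"claw":1,"dp":[0,0,-4.5],"spin":0},{"claw":1,"dp":[0,0,-4.5],"spin":0},{"claw":1,"dp":[0,0,0],"spin":0}]'
python3 - <<'E'
from h import *
f=grab("wrist"); save(f,"w1",s=1.3)
E
```

```text
clock: 2.4
tcp_pos: [0.7, -0.0766, 0.0812]
tcp_rot: [[-1.0, 0.001, -0.014], [0.001, 1.0, 0.003], [0.014, 0.003, -1.0]]
ft_force: [-0.8, 0.2, -0.7]
gripper_width: 0.0003
```

View pics/w1.png

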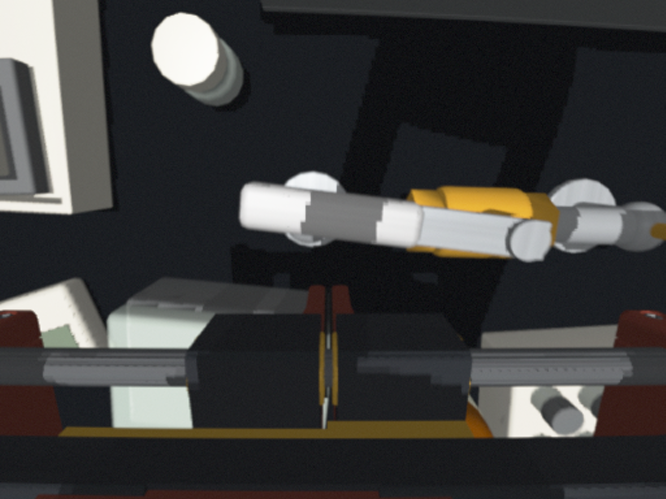

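```bash
python3 -m creep '[{"claw":1,"dp":[-2.3,-0.1,0.3],"spin":0},{"claw":1,"dp":[-2.3,-0.3,0],"spin":0},{"claw":1,"dp":[-2.7,0.6,0],"spin":0},{"claw":1,"dp":[-2.4,1.5,0],"spin":0},{"claw":1,"dp":[-1.9,2.4,0],"spin":0},{"claw":1,"dp":[-0.3,1.0,0],"spin":0}]'
python3 -m creep '[{"claw":1,"dp":[-0.2,0.4,0],"spin":0},{"claw":1,"dp":[0,0,0],"spin":0}]'
python3 -m creep '[{"claw":1,"dp":[-0.1,0.4,0],"spin":0},{"claw":1,"dp":[0,0,0],"spin":0}]'
```

```text
clock: 3.05
tcp_pos: [0.5885, -0.0265, 0.0955]
tcp_rot: [[-1.0, 0.0, 0.006], [0.0, 1.0, -0.002], [-0.006, -0.002, -1.0]]
ft_force: [-0.5, -4.6, 3.8]
gripper_width: 0.0007
clock: 3.25
tcp_pos: [0.5865, -0.0226, 0.0932]
tcp_rot: [[-1.0, 0.0, 0.003], [0.0, 1.0, -0.0], [-0.003, -0.0, -1.0]]
ft_force: [-0.2, 0.5, -0.4]
gripper_width: 0.0004
clock: 3.45
tcp_pos: [0.5848, -0.019, 0.0918]
tcp_rot: [[-1.0, 0.001, 0.001], [0.001, 1.0, -0.0], [-0.001, -0.0, -1.0]]
ft_force: [1.1, -1.5, 0.9]
gripper_width: 0.0007
```

```bash
for i in 1; do python3 -m creep '[{"claw":1,"dp":[0,0.4,-0.3],"spin":0},{"claw":1,"dp":[0,0,0],"spin":0}]'
python3 -m creep '[{"claw":1,"dp":[0,0.4,0],"spin":0},{"claw":1,"dp":[0,0,0],"spin":0}]'; done
python3 - <<'E'
from h import *
f=grab("wrist"); save(f,"w2",s=1.3)
E
```

```text
clock: 3.65
tcp_pos: [0.5839, -0.0146, 0.088]
tcp_rot: [[-1.0, 0.001, -0.001], [0.001, 1.0, -0.0], [0.001, -0.0, -1.0]]
ft_force: [1.7, -3.3, -0.6]
gripper_width: 0.0003
clock: 3.85
tcp_pos: [0.5838, -0.0132, 0.0881]
tcp_rot: [[-1.0, -0.0, -0.001], [-0.0, 1.0, -0.005], [0.001, -0.005, -1.0]]
ft_force: [-0.1, -14.3, -1.2]
gripper_width: 0.0006
```

View pics/w2.png

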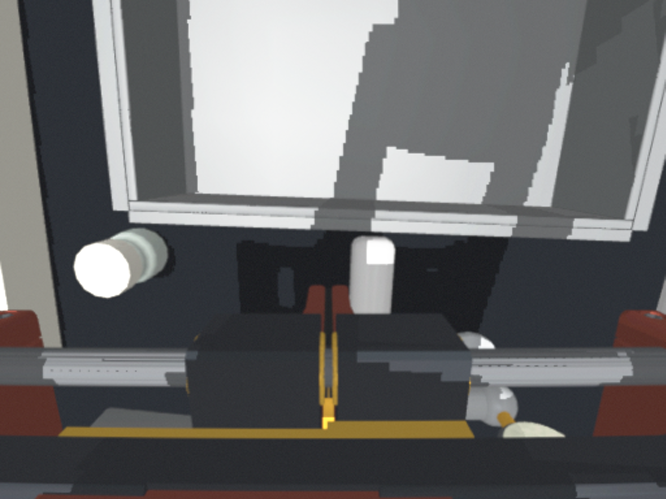

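```bash
python3 -m creep '[{"claw":1,"dp":[0,-3,0],"spin":0},{"claw":1,"dp":[0,0,4.5],"spin":0},{"claw":0.4,"dp":[0,0,4.5],"spin":-6},{"claw":0.4,"dp":[-2.6,-4,0],"spin":0},{"claw":0.4,"dp":[-2.6,-4,0],"spin":0},{"claw":0.4,"dp":[-2.6,-4,0],"spin":0},{"claw":0.4,"dp":[-2.6,-4,0],"spin":0},{"claw":0.4,"dp":[-2.6,-4,0],"spin":0}]'
python3 -m creep '[{"claw":0.4,"dp":[0,-3.2,0],"spin":0},{"claw":0.4,"dp":[0,0,0],"spin":0}]'
cat >> h.py <<'E'
def carts(n):
    f=grab(n);P=cloud(f)
    for b in blobs(f,P,.046,.058,(.38,.68),(-.46,-.2),60): print(n,*b)
    return f
E
python3 - <<'E'
from h import *
f=carts("wrist");carts("top"); s=sensors.get_state(); print(s["tcp_pos"],s["gripper_width"])
save(f,"w3",s=1.3)
E
```

```text
clock: 4.7
tcp_pos: [0.4522, -0.2405, 0.178]
tcp_rot: [[-0.994, 0.105, -0.001], [0.105, 0.994, 0.002], [0.001, 0.002, -1.0]]
ft_force: [0.8, -0.3, 0.3]
gripper_width: 0.045
clock: 4.9
tcp_pos: [0.4533, -0.2754, 0.1783]
tcp_rot: [[-0.994, 0.11, 0.0], [0.11, 0.994, -0.0], [-0.0, -0.0, -1.0]]
ft_force: [0.4, 0.0, 0.2]
gripper_width: 0.0527
wrist [ 446. -452.] [92. 21.] -4.9 51.4 1485 [ 92. 200.]
wrist [ 450. -277.] [55. 20.] -5.9 51.7 925 [250. 188.]
wrist [ 470. -379.] [56. 20.] -12.0 51.7 894 [162. 215.]
wrist [ 607. -283.] [50. 20.] -0.1 51.6 540 [259. 313.]
top [ 610. -284.] [56. 21.] 0.8 51.7 141 [374. 156.]
top [ 577. -386.] [48. 22.] -0.7 51.2 110 [409. 166.]
top [ 444. -277.] [32. 21.] -5.8 51.2 87 [375. 214.]
top [ 422. -449.] [33. 21.] -5.6 50.5 69 [436. 219.]
[ 0.45333035 -0.2719161   0.17793398] 0.05299274584671457
```

View pics/w3.png

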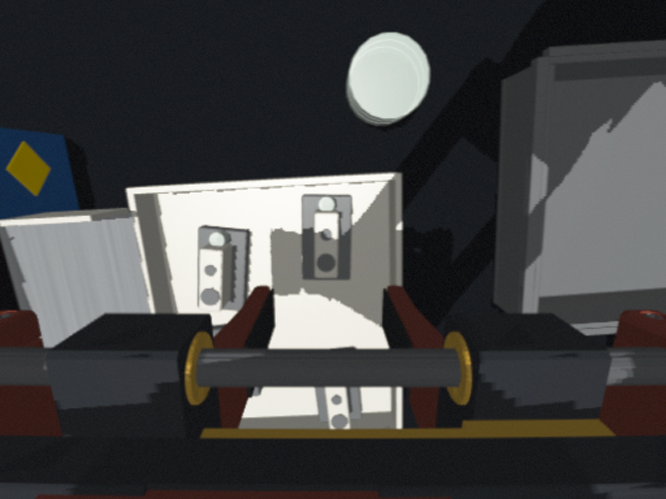

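```bash
python3 -m creep '[{"claw":0.4,"dp":[0,-0.3,-4],"spin":0},{"claw":0.4,"dp":[0,0,-4],"spin":0},{"claw":0.4,"dp":[0,0,-4],"spin":0},{"claw":0.4,"dp":[0,0,-3.4],"spin":0},{"claw":1,"dp":[0,0,0],"spin":0},{"claw":1,"dp":[0,0,0],"spin":0},{"claw":1,"dp":[0,0,0],"spin":0},{"claw":1,"dp":[0,0,0],"spin":0}]' 25
python3 -m creep '[{"claw":1,"dp":[0,0,0.3],"spin":0},{"claw":1,"dp":[0,0,3],"spin":0},{"claw":1,"dp":[0,0,4],"spin":0},{"claw":1,"dp":[0,0,4],"spin":0},{"claw":1,"dp":[0,0,1],"spin":0}]'
```

```text
clock: 5.8
tcp_pos: [0.4545, -0.2754, 0.0257]
tcp_rot: [[-0.994, 0.105, 0.001], [0.105, 0.994, -0.001], [-0.001, -0.001, -1.0]]
ft_force: [0.4, 0.3, 0.9]
gripper_width: 0.0241
clock: 6.3
tcp_pos: [0.4561, -0.2773, 0.1525]
tcp_rot: [[-0.994, 0.106, 0.006], [0.106, 0.994, -0.005], [-0.007, -0.004, -1.0]]
ft_force: [1.6, -0.3, -0.7]
gripper_width: 0.0197
```

```bash
python3 -m creep '[{"claw":1,"dp":[-0.4,4.7,0],"spin":4},{"claw":1,"dp":[-0.4,4.7,0],"spin":0},{"claw":1,"dp":[-0.4,4.7,0],"spin":0},{"claw":1,"dp":[-0.4,4.7,0],"spin":0},{"claw":1,"dp":[-0.5,4.7,0],"spin":0},{"claw":1,"dp":[-0.5,4.7,0],"spin":0},{"claw":1,"dp":[-0.5,4.7,0],"spin":0},{"claw":1,"dp":[-0.5,4.7,0],"spin":0}]'
python3 -m creep '[{"claw":1,"dp":[0,0,-4],"spin":0},{"claw":1,"dp":[0,0,-4],"spin":0},{"claw":1,"dp":[0,0,-4],"spin":0},{"claw":1,"dp":[0,0,-0.4],"spin":0},{"claw":1,"dp":[0,0,0],"spin":0}]'
python3 -m creep '[{"claw":0.65,"dp":[0,0,0],"spin":0},{"claw":0.65,"dp":[0,0,0],"spin":0},{"claw":0.65,"dp":[0,0,4],"spin":0},{"claw":0.65,"dp":[0,0,4],"spin":0},{"claw":0.4,"dp":[0,0,4],"spin":0}]'
```

```text
clock: 7.1
tcp_pos: [0.4168, 0.1021, 0.1475]
tcp_rot: [[-0.999, 0.036, -0.0], [0.036, 0.999, -0.0], [0.0, -0.0, -1.0]]
ft_force: [1.0, 0.3, -0.7]
gripper_width: 0.0201
clock: 7.6
tcp_pos: [0.4168, 0.1005, 0.0227]
tcp_rot: [[-0.999, 0.036, -0.003], [0.036, 0.999, -0.0], [0.003, -0.0, -1.0]]
ft_force: [-0.0, -0.4, -0.4]
gripper_width: 0.02
clock: 8.1
tcp_pos: [0.4173, 0.1002, 0.1453]
tcp_rot: [[-0.999, 0.036, -0.0], [0.036, 0.999, -0.0], [0.0, -0.0, -1.0]]
ft_force: [0.6, -0.2, -0.2]
gripper_width: 0.0357
```

```bash
python3 -m creep '[{"claw":0.4,"dp":[0.6,-4.8,0.3],"spin":-5},{"claw":0.4,"dp":[0.6,-4.8,0.3],"spin":-4},{"claw":0.4,"dp":[0.6,-4.8,0],"spin":0},{"claw":0.4,"dp":[0.6,-4.8,0],"spin":0},{"claw":0.4,"dp":[0.6,-4.8,0],"spin":0},{"claw":0.4,"dp":[0.6,-4.8,0],"spin":0},{"claw":0.4,"dp":[0.6,-4.8,0],"spin":0},{"claw":0.4,"dp":[0.6,-4.8,0],"spin":0}]'
python3 -m creep '[{"claw":0.4,"dp":[0.4,-4.7,0],"spin":0},{"claw":0.4,"dp":[0.4,-4.7,0],"spin":0},{"claw":0.4,"dp":[0,0,0],"spin":0}]'
python3 - <<'E'
from h import *
carts("wrist");carts("top");print(sensors.get_state()["tcp_pos"])
E
```

```text
clock: 8.9
tcp_pos: [0.4655, -0.2858, 0.1503]
tcp_rot: [[-0.981, 0.193, 0.001], [0.193, 0.981, -0.001], [-0.001, -0.0, -1.0]]
ft_force: [0.8, 0.8, -0.2]
gripper_width: 0.0527
clock: 9.2
tcp_pos: [0.4747, -0.3844, 0.1505]
tcp_rot: [[-0.981, 0.196, 0.003], [0.196, 0.981, -0.005], [-0.004, -0.005, -1.0]]
ft_force: [-0.1, 0.3, 0.1]
gripper_width: 0.0528
wrist [ 451. -453.] [101.  21.] -4.2 51.7 1728 [178. 182.]
wrist [ 470. -379.] [55. 20.] -11.5 51.8 1106 [257. 191.]
wrist [ 548. -387.] [20. 15.] 89.8 51.3 236 [264. 262.]
wrist [ 598. -456.] [46.  8.] 0.1 48.4 242 [210. 312.]
wrist [ 591. -387.] [20.  9.] 82.5 51.5 108 [271. 299.]
top [ 610. -284.] [57. 22.] -2.2 51.5 139 [374. 156.]
top [ 589. -454.] [84. 12.] -0.0 50.6 79 [433. 162.]
top [ 577. -386.] [47. 21.] -0.8 50.5 83 [409. 165.]
[ 0.47328918 -0.37830662  0.14967211]
```

```bash
python3 -m creep '[{"claw":0.4,"dp":[0,0,-4.2],"spin":0},{"claw":0.4,"dp":[0,0,-4.2],"spin":0},{"claw":0.4,"dp":[0,0,-4.2],"spin":0},{"claw":1,"dp":[0,0,0],"spin":0},{"claw":1,"dp":[0,0,0],"spin":0},{"claw":1,"dp":[0,0,0],"spin":0},{"claw":1,"dp":[0,0,0],"spin":0},{"claw":1,"dp":[0,0,0],"spin":0}]' 25
python3 -m creep '[{"claw":1,"dp":[0,0,0.3],"spin":0},{"claw":1,"dp":[0,0,3],"spin":0},{"claw":1,"dp":[0,0,4],"spin":0},{"claw":1,"dp":[0,0,4],"spin":0},{"claw":1,"dp":[0,0,1],"spin":0}]'
```

```text
clock: 10.1
tcp_pos: [0.4742, -0.3775, 0.0246]
tcp_rot: [[-0.981, 0.192, 0.001], [0.192, 0.981, -0.001], [-0.001, -0.001, -1.0]]
ft_force: [-0.6, 0.1, 3.3]
gripper_width: 0.0197
clock: 10.6
tcp_pos: [0.4759, -0.3796, 0.1515]
tcp_rot: [[-0.981, 0.192, 0.005], [0.192, 0.981, -0.005], [-0.006, -0.004, -1.0]]
ft_force: [1.1, -0.9, -0.9]
gripper_width: 0.0202
```

```bash
python3 -m creep '[{"claw":1,"dp":[-0.6,4.7,0],"spin":5},{"claw":1,"dp":[-0.6,4.7,0],"spin":4},{"claw":1,"dp":[-0.6,4.7,0],"spin":0},{"claw":1,"dp":[-0.6,4.7,0],"spin":0},{"claw":1,"dp":[-0.6,4.7,0],"spin":0},{"claw":1,"dp":[-0.6,4.7,0],"spin":0},{"claw":1,"dp":[-0.6,4.7,0],"spin":0},{"claw":1,"dp":[-0.6,4.7,0],"spin":0}]'
python3 -m creep '[{"claw":1,"dp":[-0.7,4.6,0],"spin":0},{"claw":1,"dp":[0,0,-4],"spin":0},{"claw":1,"dp":[0,0,-4],"spin":0},{"claw":1,"dp":[0,0,-4],"spin":0},{"claw":1,"dp":[0,0,-0.4],"spin":0},{"claw":1,"dp":[0,0,0],"spin":0}]'
python3 -m creep '[{"claw":0.65,"dp":[0,0,0],"spin":0},{"claw":0.65,"dp":[0,0,0],"spin":0},{"claw":0.65,"dp":[0,0,4],"spin":0},{"claw":0.65,"dp":[0,0,4],"spin":0},{"claw":0.4,"dp":[0,0,4],"spin":0}]'
```

```text
clock: 11.4
tcp_pos: [0.4246, 0.0001, 0.1462]
tcp_rot: [[-0.999, 0.037, -0.001], [0.037, 0.999, 0.0], [0.001, 0.0, -1.0]]
ft_force: [0.4, 0.7, -0.2]
gripper_width: 0.0198
clock: 12.0
tcp_pos: [0.4176, 0.0446, 0.0214]
tcp_rot: [[-0.999, 0.036, -0.003], [0.036, 0.999, 0.0], [0.003, 0.0, -1.0]]
ft_force: [-0.1, -0.7, -1.4]
gripper_width: 0.02
clock: 12.5
tcp_pos: [0.4183, 0.0443, 0.1443]
tcp_rot: [[-0.999, 0.036, -0.0], [0.036, 0.999, -0.0], [0.0, -0.0, -1.0]]
ft_force: [0.5, -0.6, 0.3]
gripper_width: 0.0357
```

```bash
python3 -m creep '[{"claw":0.4,"dp":[2.4,-4.1,0.1],"spin":2},{"claw":0.4,"dp":[2.4,-4.1,0.1],"spin":0},{"claw":0.4,"dp":[2.4,-4.1,0.1],"spin":0},{"claw":0.4,"dp":[2.4,-4.1,0.1],"spin":0},{"claw":0.4,"dp":[2.4,-4.1,0],"spin":0},{"claw":0.4,"dp":[2.4,-4.1,0],"spin":0},{"claw":0.4,"dp":[2.4,-4.1,0],"spin":0},{"claw":0.4,"dp":[2.2,-4.1,0],"spin":0}]'
python3 -m creep '[{"claw":0.4,"dp":[0,0,0],"spin":0}]'
python3 - <<'E'
from h import *
carts("wrist");carts("top");print(sensors.get_state()["tcp_pos"])
E
```

```text
clock: 13.3
tcp_pos: [0.6095, -0.2856, 0.1472]
tcp_rot: [[-1.0, 0.002, 0.001], [0.002, 1.0, -0.0], [-0.001, -0.0, -1.0]]
ft_force: [-0.4, 0.2, 0.2]
gripper_width: 0.0527
clock: 13.4
tcp_pos: [0.6117, -0.2898, 0.1472]
tcp_rot: [[-1.0, 0.005, 0.004], [0.004, 1.0, -0.004], [-0.004, -0.004, -1.0]]
ft_force: [-0.5, 0.3, 0.1]
gripper_width: 0.0526
wrist [ 533. -454.] [192.  17.] -1.7 49.9 3583 [69. 87.]
wrist [ 568. -387.] [56. 21.] 0.6 51.7 1326 [150. 153.]
wrist [ 608. -283.] [55. 19.] -0.3 51.7 1115 [259. 193.]
top [ 608. -284.] [52. 21.] -0.6 52.1 118 [373. 157.]
[ 0.60846859 -0.28430992  0.14645964]
```

```bash
python3 -m creep '[{"claw":0.4,"dp":[0,0,-4.1],"spin":0},{"claw":0.4,"dp":[0,0,-4.1],"spin":0},{"claw":0.4,"dp":[0,0,-4],"spin":0},{"claw":1,"dp":[0,0,0],"spin":0},{"claw":1,"dp":[0,0,0],"spin":0},{"claw":1,"dp":[0,0,0],"spin":0},{"claw":1,"dp":[0,0,0],"spin":0},{"claw":1,"dp":[0,0,0],"spin":0}]' 25
python3 -m creep '[{"claw":1,"dp":[0,0,0.3],"spin":0},{"claw":1,"dp":[0,0,3],"spin":0},{"claw":1,"dp":[0,0,4],"spin":0},{"claw":1,"dp":[0,0,4],"spin":0},{"claw":1,"dp":[0,0,1],"spin":0}]'
```

```text
clock: 14.3
tcp_pos: [0.6102, -0.2841, 0.0271]
tcp_rot: [[-1.0, 0.001, 0.003], [0.001, 1.0, -0.002], [-0.003, -0.002, -1.0]]
ft_force: [-0.5, 0.9, 8.6]
gripper_width: 0.0199
clock: 14.8
tcp_pos: [0.6115, -0.2853, 0.1533]
tcp_rot: [[-1.0, 0.001, 0.007], [0.001, 1.0, -0.005], [-0.007, -0.005, -1.0]]
ft_force: [1.2, -0.6, 0.3]
gripper_width: 0.0197
```

```bash
python3 -m creep '[{"claw":1,"dp":[-2.8,3.9,0],"spin":-2},{"claw":1,"dp":[-2.8,3.9,0],"spin":0},{"claw":1,"dp":[-2.8,3.9,0],"spin":0},{"claw":1,"dp":[-2.7,3.9,0],"spin":0},{"claw":1,"dp":[-2.7,3.9,0],"spin":0},{"claw":1,"dp":[-2.7,3.9,0],"spin":0},{"claw":1,"dp":[-2.7,3.9,0],"spin":0},{"claw":1,"dp":[0,0,0],"spin":0}]'
python3 -m creep '[{"claw":1,"dp":[0,0,-4],"spin":0},{"claw":1,"dp":[0,0,-4],"spin":0},{"claw":1,"dp":[0,0,-4],"spin":0},{"claw":1,"dp":[0,0,-0.2],"spin":0},{"claw":1,"dp":[0,0,0],"spin":0}]'
python3 -m creep '[{"claw":0.65,"dp":[0,0,0],"spin":0},{"claw":0.65,"dp":[0,0,0],"spin":0},{"claw":0.65,"dp":[0,0,4],"spin":0},{"claw":0.65,"dp":[0,0,4],"spin":0},{"claw":0.4,"dp":[0,0,4],"spin":0}]'
```

```text
clock: 15.6
tcp_pos: [0.4105, -0.0067, 0.1466]
tcp_rot: [[-0.999, 0.033, -0.007], [0.033, 0.999, 0.002], [0.007, 0.002, -1.0]]
ft_force: [0.2, -0.5, -1.4]
gripper_width: 0.0198
clock: 16.1
tcp_pos: [0.4163, -0.0109, 0.0248]
tcp_rot: [[-0.999, 0.036, -0.003], [0.036, 0.999, 0.0], [0.003, 0.0, -1.0]]
ft_force: [-0.5, 0.8, -0.5]
gripper_width: 0.0194
clock: 16.6
tcp_pos: [0.4166, -0.0106, 0.148]
tcp_rot: [[-0.999, 0.036, 0.001], [0.036, 0.999, -0.0], [-0.001, -0.0, -1.0]]
ft_force: [0.4, 0.3, 0.2]
gripper_width: 0.0357
```

```bash
python3 -m creep '[{"claw":0.4,"dp":[1.7,-4.2,0],"spin":2},{"claw":0.4,"dp":[1.7,-4.2,0],"spin":0},{"claw":0.4,"dp":[1.7,-4.2,0],"spin":0},{"claw":0.4,"dp":[1.7,-4.2,0],"spin":0},{"claw":0.4,"dp":[1.7,-4.2,0],"spin":0},{"claw":0.4,"dp":[1.7,-4.2,0],"spin":0},{"claw":0.4,"dp":[1.7,-4.1,0],"spin":0},{"claw":0.4,"dp":[1.7,-4.1,0],"spin":0}]'
python3 -m creep '[{"claw":0.4,"dp":[1.7,-4.1,0],"spin":0},{"claw":0.4,"dp":[0,0,0],"spin":0}]'
python3 - <<'E'
from h import *
carts("wrist");carts("top");print(sensors.get_state()["tcp_pos"])
E
```

```text
clock: 17.4
tcp_pos: [0.5533, -0.3466, 0.1472]
tcp_rot: [[-1.0, 0.001, 0.001], [0.001, 1.0, -0.001], [-0.001, -0.001, -1.0]]
ft_force: [0.4, -0.6, -0.1]
gripper_width: 0.0527
clock: 17.6
tcp_pos: [0.572, -0.3918, 0.1472]
tcp_rot: [[-1.0, 0.004, 0.004], [0.004, 1.0, -0.005], [-0.004, -0.005, -1.0]]
ft_force: [0.5, 0.4, -0.3]
gripper_width: 0.0525
wrist [ 505. -456.] [211.  20.] -3.8 50.6 3644 [183.  94.]
wrist [ 569. -387.] [56. 19.] 0.6 51.7 1127 [257. 193.]
[ 0.56970184 -0.38631139  0.14640351]
```

```bash
python3 -m creep '[{"claw":0.4,"dp":[0,0,-4.1],"spin":0},{"claw":0.4,"dp":[0,0,-4.1],"spin":0},{"claw":0.4,"dp":[0,0,-4],"spin":0},{"claw":1,"dp":[0,0,0],"spin":0},{"claw":1,"dp":[0,0,0],"spin":0},{"claw":1,"dp":[0,0,0],"spin":0},{"claw":1,"dp":[0,0,0],"spin":0},{"claw":1,"dp":[0,0,0],"spin":0}]' 25
python3 -m creep '[{"claw":1,"dp":[0,0,0.3],"spin":0},{"claw":1,"dp":[0,0,3],"spin":0},{"claw":1,"dp":[0,0,4],"spin":0},{"claw":1,"dp":[0,0,4],"spin":0},{"claw":1,"dp":[0,0,1],"spin":0}]'
```

```text
clock: 18.5
tcp_pos: [0.5702, -0.3857, 0.025]
tcp_rot: [[-1.0, 0.001, 0.001], [0.001, 1.0, -0.001], [-0.001, -0.001, -1.0]]
ft_force: [-0.8, 0.4, 3.7]
gripper_width: 0.0204
clock: 19.0
tcp_pos: [0.5722, -0.3875, 0.152]
tcp_rot: [[-1.0, 0.001, 0.006], [0.001, 1.0, -0.005], [-0.006, -0.005, -1.0]]
ft_force: [0.7, -0.7, -0.8]
gripper_width: 0.0195
```

```bash
python3 -m creep '[{"claw":1,"dp":[-1.9,4,0],"spin":-2},{"claw":1,"dp":[-1.9,4,0],"spin":0},{"claw":1,"dp":[-1.9,4,0],"spin":0},{"claw":1,"dp":[-1.9,4,0],"spin":0},{"claw":1,"dp":[-1.9,4,0],"spin":0},{"claw":1,"dp":[-1.9,4,0],"spin":0},{"claw":1,"dp":[-1.9,4,0],"spin":0},{"claw":1,"dp":[-1.9,4,0],"spin":0}]'
python3 -m creep '[{"claw":1,"dp":[0,0,0],"spin":0},{"claw":1,"dp":[0,0,-4],"spin":0},{"claw":1,"dp":[0,0,-4],"spin":0},{"claw":1,"dp":[0,0,-4],"spin":0},{"claw":1,"dp":[0,0,-0.2],"spin":0},{"claw":1,"dp":[0,0,0],"spin":0}]'
python3 -m creep '[{"claw":0.65,"dp":[0,0,0],"spin":0},{"claw":0.65,"dp":[0,0,0],"spin":0},{"claw":0.65,"dp":[0,0,4],"spin":0},{"claw":0.65,"dp":[0,0,4],"spin":0},{"claw":1,"dp":[0,0,4],"spin":0}]'
python3 - <<'E'
from h import *
f=grab("top"); np.savez("top2.npz",**f); save(f,"top2",s=1.5); P=cloud(f)
for n,a in dict(wells=(.056,.072,(.35,.6),(.28,.46)),fence=(.032,.045,(.15,.6),(.44,.6)),farfence=(.03,.048,(.57,.62),(.2,.6))).items():
    for b in blobs(f,P,*a): print(n,*b)
E
```

```text
clock: 19.8
tcp_pos: [0.4162, -0.064, 0.146]
tcp_rot: [[-0.999, 0.037, -0.001], [0.037, 0.999, 0.0], [0.001, 0.0, -1.0]]
ft_force: [1.1, 0.4, -0.8]
gripper_width: 0.02
clock: 20.4
tcp_pos: [0.417, -0.0657, 0.0236]
tcp_rot: [[-0.999, 0.036, -0.003], [0.036, 0.999, 0.001], [0.003, 0.001, -1.0]]
ft_force: [0.5, 0.1, -0.3]
gripper_width: 0.02
clock: 20.9
tcp_pos: [0.4177, -0.0656, 0.147]
tcp_rot: [[-0.999, 0.036, 0.001], [0.036, 0.999, -0.0], [-0.001, -0.0, -1.0]]
ft_force: [0.7, -1.1, -0.8]
gripper_width: 0.0261
wells [480. 371.] [126.  88.] -8.4 63.8 1420 [142. 207.]
fence [484. 467.] [231.  20.] -2.1 39.3 554 [111. 207.]
fence [249. 472.] [88. 66.] -1.5 42.8 512 [106. 293.]
farfence [596. 355.] [234.  49.] -89.5 39.3 468 [146. 163.]
```

View pics/top2.png

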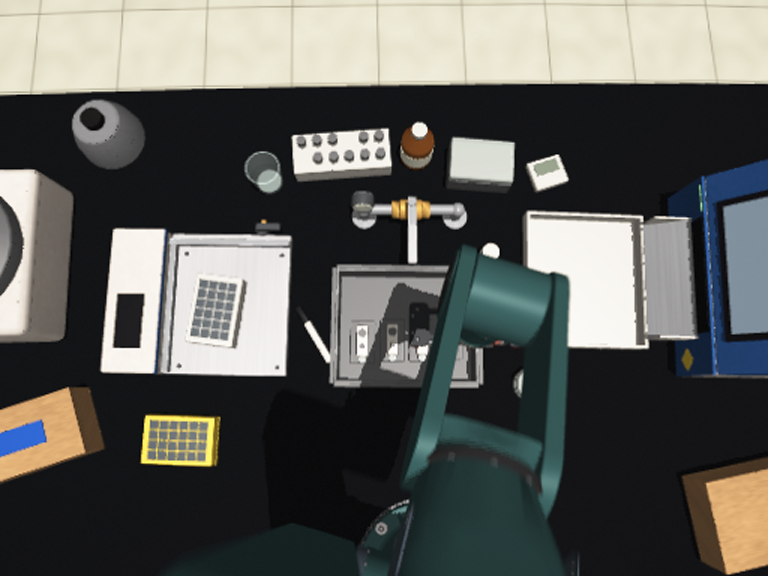

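```bash
python3 -m creep '[{"claw":0.4,"dp":[-0.3,4.5,0],"spin":0},{"claw":0.4,"dp":[-0.3,4.5,0],"spin":0},{"claw":0.4,"dp":[-0.3,4.5,0],"spin":0},{"claw":0.4,"dp":[-0.3,4.5,0],"spin":0},{"claw":0.4,"dp":[-0.3,4.5,0],"spin":0},{"claw":0.4,"dp":[-0.3,4.5,0],"spin":0},{"claw":0.4,"dp":[-0.3,4.5,0],"spin":0},{"claw":0.4,"dp":[-0.3,4.5,0],"spin":0}]'
python3 -m creep '[{"claw":0.4,"dp":[-0.4,4.4,0],"spin":0},{"claw":0.4,"dp":[-0.5,4.3,0],"spin":0},{"claw":0.4,"dp":[0,0,0],"spin":0}]'
cat >> h.py <<'E'
def plate(n,pic=None):
    f=grab(n);P=cloud(f)
    for b in blobs(f,P,.056,.072,(.35,.62),(.26,.4645),300): print(n,*b)
    for b in blobs(f,P,.032,.045,(.3,.62),(.24,.5),150): print(n,"z38",*b)
    if pic: save(f,pic,s=1.5)
    return f,P
E
python3 - <<'E'
from h import *
plate("wrist","w4");plate("top");print(sensors.get_state()["tcp_pos"])
E
```

```text
clock: 21.75
tcp_pos: [0.3936, 0.2964, 0.1458]
tcp_rot: [[-0.999, 0.035, 0.002], [0.035, 0.999, 0.001], [-0.002, 0.001, -1.0]]
ft_force: [1.4, -1.3, -0.2]
gripper_width: 0.0526
clock: 22.05
tcp_pos: [0.3851, 0.3866, 0.146]
tcp_rot: [[-0.999, 0.032, 0.003], [0.032, 0.999, 0.004], [-0.003, 0.004, -1.0]]
ft_force: [-0.2, -0.7, 0.1]
gripper_width: 0.0528
wrist [436. 382.] [79. 45.] 81.2 62.7 3090 [248. 249.]
wrist [505. 368.] [90. 41.] 87.9 62.6 2713 [237. 313.]
wrist z38 [405. 478.] [90. 20.] -15.5 38.3 369 [341. 207.]
wrist z38 [406. 467.] [79. 12.] -2.4 38.4 894 [329. 208.]
wrist z38 [414. 381.] [86.  2.] 81.5 38.1 360 [246. 222.]
top [481. 371.] [125.  87.] -7.9 64.0 1204 [143. 203.]
top z38 [532. 359.] [231. 173.] 88.0 39.3 735 [132. 177.]
[0.38451748 0.38184018 0.14520447]
```

View pics/w4.png

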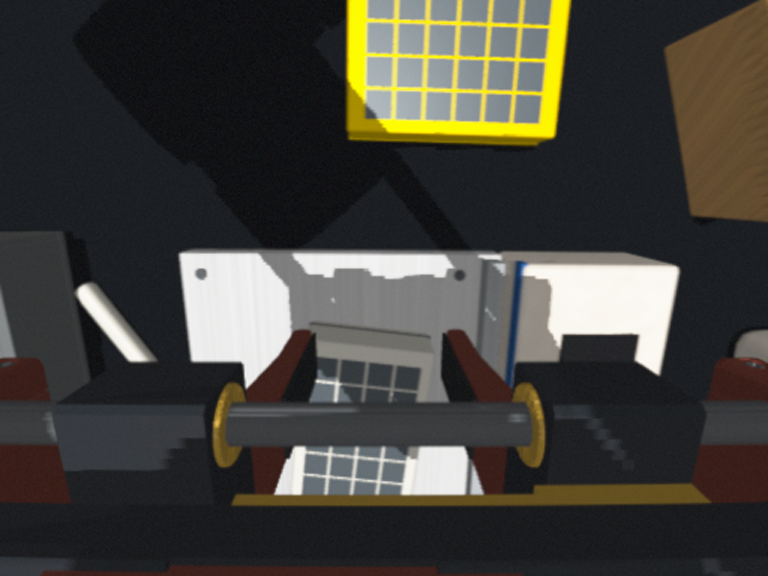

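```bash
python3 -m creep '[{"claw":0.4,"dp":[0,0,-4],"spin":0},{"claw":0.4,"dp":[0,0,-4],"spin":0},{"claw":0.4,"dp":[0,0,-3.6],"spin":0},{"claw":0.4,"dp":[0.8,0,0],"spin":0},{"claw":0.4,"dp":[0.8,0,0],"spin":0},{"claw":0.4,"dp":[0.8,0,0],"spin":0},{"claw":0.4,"dp":[0.8,0,0],"spin":0}]'
python3 -m creep '[{"claw":0.4,"dp":[0.8,0,0],"spin":0},{"claw":0.4,"dp":[0.8,0,0],"spin":0},{"claw":0.4,"dp":[0.6,0,0],"spin":0},{"claw":0.4,"dp":[0.5,0,0],"spin":0},{"claw":0.4,"dp":[0.5,0,0],"spin":0}]'
python3 - <<'E'
from h import *
plate("top");print(sensors.get_state()["tcp_pos"],sensors.get_state()["ft_force"])
E
```

```text
clock: 22.85
tcp_pos: [0.4191, 0.3818, 0.0307]
tcp_rot: [[-0.999, 0.037, 0.003], [0.037, 0.999, 0.002], [-0.003, 0.002, -1.0]]
ft_force: [-1.7, -0.4, 2.0]
gripper_width: 0.0529
clock: 23.35
tcp_pos: [0.449, 0.3814, 0.0286]
tcp_rot: [[-0.999, 0.036, -0.0], [0.036, 0.999, -0.0], [0.0, -0.0, -1.0]]
ft_force: [-1.6, -0.2, 1.5]
gripper_width: 0.0529
top [540. 379.] [97. 85.] -1.6 63.8 926 [141. 183.]
top z38 [602. 356.] [230.  46.] -86.8 39.3 415 [147. 163.]
[0.45018111 0.38160482 0.02867638] [-0.61522022 -0.27926025  0.08436862]
```

```bash
for k in 1; do python3 -m creep '[{"claw":0.4,"dp":[0.4,0,0],"spin":0},{"claw":0.4,"dp":[0.2,0,0],"spin":0}]'|grep -E "tcp_pos|force"
python3 -m creep '[{"claw":0.4,"dp":[0.3,0,0],"spin":0},{"claw":0.4,"dp":[0,0,0],"spin":0}]'|grep -E "tcp_pos|force"
python3 -m creep '[{"claw":0.4,"dp":[0.3,0,0],"spin":0},{"claw":0.4,"dp":[0,0,0],"spin":0}]'|grep -E "tcp_pos|force"; done
```

```text
tcp_pos: [0.4552, 0.3814, 0.0285]
ft_force: [-1.8, 0.3, 0.4]
tcp_pos: [0.4586, 0.3815, 0.0286]
ft_force: [0.3, -0.3, 0.0]
tcp_pos: [0.4614, 0.3814, 0.0286]
ft_force: [0.2, -1.2, -1.3]
```

```bash
for k in 1; do python3 -m creep '[{"claw":0.4,"dp":[0.3,0,0],"spin":0},{"claw":0.4,"dp":[0,0,0],"spin":0}]'|grep -E "tcp_pos|force"
python3 -m creep '[{"claw":0.4,"dp":[0.3,0,0],"spin":0},{"claw":0.4,"dp":[0,0,0],"spin":0}]'|grep -E "tcp_pos|force"; done
```

```text
tcp_pos: [0.4644, 0.3814, 0.0287]
ft_force: [0.4, -0.6, 0.4]
tcp_pos: [0.4659, 0.3813, 0.0286]
ft_force: [-3.2, 0.3, 3.0]
```

```bash
python3 -m creep '[{"claw":0.4,"dp":[0.2,0,0],"spin":0},{"claw":0.4,"dp":[0,0,0],"spin":0}]'|grep -E "tcp_pos|force"
python3 -m creep '[{"claw":0.4,"dp":[0.2,0,0],"spin":0},{"claw":0.4,"dp":[0,0,0],"spin":0}]'|grep -E "tcp_pos|force"
python3 - <<'E'
from h import *
f,P=plate("top")
E
```

```text
tcp_pos: [0.4659, 0.3812, 0.0286]
ft_force: [-10.0, 1.3, 7.8]
tcp_pos: [0.4658, 0.3812, 0.0286]
ft_force: [-14.7, 4.2, 12.1]
top [559. 379.] [95. 86.] -1.7 63.7 904 [141. 177.]
top z38 [604. 353.] [223.  28.] 87.4 39.5 301 [156. 162.]
```

```bash
python3 -m creep '[{"claw":0.4,"dp":[-1.5,0,0],"spin":0},{"claw":0.4,"dp":[-1,0,0],"spin":0},{"claw":0.15,"dp":[0,0,4.5],"spin":0},{"claw":0.15,"dp":[0,0,4.5],"spin":0}]'
python3 -c "
from h import *
print(sensors.get_state()['joint_pos'].round(2))"
```

```text
clock: 25.25
tcp_pos: [0.4444, 0.3805, 0.1182]
tcp_rot: [[-0.999, 0.035, -0.003], [0.035, 0.999, -0.002], [0.003, -0.003, -1.0]]
ft_force: [0.8, 1.0, -0.4]
gripper_width: 0.0651
[ 0.59  0.45  1.65 -0.    1.04 -0.94]
```

```bash
python3 -m creep '[{"claw":0.15,"dp":[0.8,-0.8,0.4],"spin":-8.5},{"claw":0.15,"dp":[0.8,-0.8,0.4],"spin":-8.5},{"claw":0.15,"dp":[0.8,-0.8,0],"spin":-8.5},{"claw":0.15,"dp":[0.8,-0.8,0],"spin":-8.5},{"claw":0.15,"dp":[0.8,-0.8,0],"spin":-8.5},{"claw":0.15,"dp":[0.8,-0.8,0],"spin":-8.5},{"claw":0.15,"dp":[0.8,-0.8,0],"spin":-8.5},{"claw":0.15,"dp":[0.8,-0.8,0],"spin":-8.5}]'
python3 -m creep '[{"claw":0.15,"dp":[0.8,-0.5,0],"spin":-8.5},{"claw":0.15,"dp":[0.8,-0.5,0],"spin":-8.5},{"claw":0.15,"dp":[0.8,0,0],"spin":-5.2},{"claw":0.15,"dp":[0,0,0],"spin":0}]'
python3 - <<'E'
from h import *
f,P=plate("wrist","w5"); s=sensors.get_state();print(s["tcp_pos"],s["gripper_width"],s["tcp_rot"][:,1]); plate("top")
E
```

```text
clock: 26.05
tcp_pos: [0.5103, 0.3169, 0.1265]
tcp_rot: [[-0.335, 0.942, 0.001], [0.942, 0.335, -0.0], [-0.0, 0.001, -1.0]]
ft_force: [0.3, 0.1, 0.5]
gripper_width: 0.0746
clock: 26.45
tcp_pos: [0.5352, 0.3072, 0.1267]
tcp_rot: [[0.041, 0.999, 0.002], [0.999, -0.041, 0.0], [0.0, 0.002, -1.0]]
ft_force: [-0.1, -0.2, -0.5]
gripper_width: 0.0742
wrist [541. 380.] [129.  86.] -2.4 62.7 17418 [256. 118.]
wrist z38 [490. 379.] [256. 191.] -2.4 38.4 9607 [223.  38.]
[0.53430166 0.30722027 0.12654665] 0.07474076360884206 [ 9.99288208e-01 -3.77189047e-02  6.01606862e-04]
top z38 [533. 464.] [123.  20.] -1.8 39.0 280 [113. 189.]
```

View pics/w5.png

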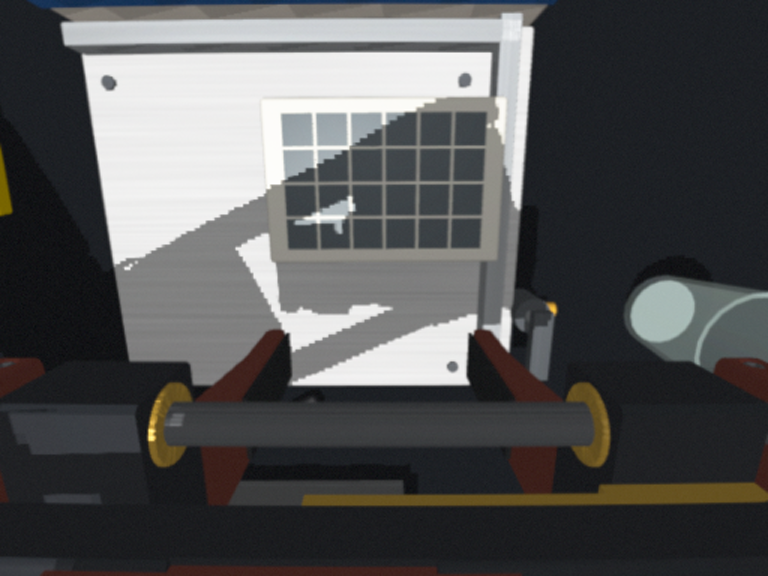

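```bash
python3 -m creep '[{"claw":0.15,"dp":[0,-0.3,-4],"spin":0},{"claw":0.15,"dp":[0,0,-4],"spin":0},{"claw":0.15,"dp":[0,0,-1.8],"spin":0},{"claw":0.15,"dp":[0,0.8,0],"spin":0},{"claw":0.15,"dp":[0,0.8,0],"spin":0},{"claw":0.15,"dp":[0.05,0.8,0],"spin":0},{"claw":0.15,"dp":[0.05,0.8,0],"spin":0}]'
python3 -m creep '[{"claw":0.15,"dp":[0.05,0.8,0],"spin":0},{"claw":0.15,"dp":[0.05,0.6,0],"spin":0},{"claw":0.15,"dp":[0.05,0.4,0],"spin":0},{"claw":0.15,"dp":[0,0,0],"spin":0}]'
python3 -m creep '[{"claw":0.15,"dp":[0.03,0.4,0],"spin":0},{"claw":0.15,"dp":[0,0,0],"spin":0}]'|grep -E "tcp_pos|force"
python3 -m creep '[{"claw":0.15,"dp":[0,0.3,0],"spin":0},{"claw":0.15,"dp":[0,0,0],"spin":0}]'|grep -E "tcp_pos|force"
```

```text
clock: 27.25
tcp_pos: [0.5355, 0.3375, 0.0301]
tcp_rot: [[0.038, 0.999, 0.002], [0.999, -0.038, 0.0], [0.001, 0.002, -1.0]]
ft_force: [-1.1, -3.2, 1.8]
gripper_width: 0.075
clock: 27.65
tcp_pos: [0.5368, 0.3553, 0.0288]
tcp_rot: [[0.039, 0.999, 0.001], [0.999, -0.039, 0.001], [0.001, 0.001, -1.0]]
ft_force: [0.7, 0.4, -0.5]
gripper_width: 0.0748
tcp_pos: [0.5367, 0.3573, 0.0287]
ft_force: [-0.6, -6.9, 3.9]
tcp_pos: [0.5366, 0.3573, 0.0287]
ft_force: [0.8, -16.2, 7.3]
```

```bash
python3 -m creep '[{"claw":0.15,"dp":[0,-1.5,0],"spin":0},{"claw":0.15,"dp":[0,-3,0],"spin":0},{"claw":0.15,"dp":[0,0,4.9],"spin":0},{"claw":0.15,"dp":[0,-0.5,4.9],"spin":0},{"claw":0.15,"dp":[0,0,0],"spin":0}]'
python3 - <<'E'
from h import *
f,P=plate("wrist"); save(f,"w6",(100,0,400,230),2.6); s=sensors.get_state();print(s["tcp_pos"])
# profiles: height vs x along a line beyond plate far edge, and vs y
Q=P.reshape(-1,3)
for y in (.37,.39,.41,.43):
    m=np.abs(Q[:,1]-y)<.002; q=Q[m]; a=q[(q[:,2]>.058)&(q[:,2]<.068)&(q[:,0]<.61)][:,0].max(); b=q[(q[:,2]>.034)&(q[:,2]<.042)&(q[:,0]>.59)][:,0]; print("y",y,"plate xmax",a,"fence x",b.min() if len(b) else None,b.max() if len(b) else None)
for x in (.5,.52,.55,.58):
    m=np.abs(Q[:,0]-x)<.002; q=Q[m]; a=q[(q[:,2]>.058)&(q[:,2]<.068)&(q[:,1]<.463)][:,1].max(); b=q[(q[:,2]>.034)&(q[:,2]<.042)&(q[:,1]>.44)][:,1]; print("x",x,"plate ymax",a,"fence y",b.min() if len(b) else None,b.max() if len(b) else None)
E
```

```text
clock: 28.55
tcp_pos: [0.5414, 0.3129, 0.1332]
tcp_rot: [[0.04, 0.999, 0.011], [0.999, -0.04, 0.006], [0.006, 0.011, -1.0]]
ft_force: [0.7, -0.5, 0.7]
gripper_width: 0.0744
wrist [542. 412.] [129.  86.] -2.3 62.6 17667 [247.  85.]
wrist z38 [490. 382.] [254. 184.] -2.2 38.5 6779 [208.  57.]
[0.53971551 0.31243168 0.13036944]
y 0.37 plate xmax 0.6037332712762975 fence x 0.6106931309357234 0.6168065242871146
y 0.39 plate xmax 0.6044129880291699 fence x 0.6112913315461692 0.6162329642274396
y 0.41 plate xmax 0.6047689935289753 fence x 0.6118432541182878 0.6174963038856351
y 0.43 plate xmax 0.6060962180971708 fence x 0.6122072770126988 0.617958596071805
x 0.5 plate ymax 0.45634618086351947 fence y 0.46404588187751994 0.4734752698582565
x 0.52 plate ymax 0.4561212049689838 fence y 0.4634908535612783 0.47267879666191776
x 0.55 plate ymax 0.4549946438314023 fence y 0.46230578353005 0.4713856735905227
x 0.58 plate ymax 0.45251431805487896 fence y 0.4604055245987112 0.47033722206460116
```

View pics/w6.png

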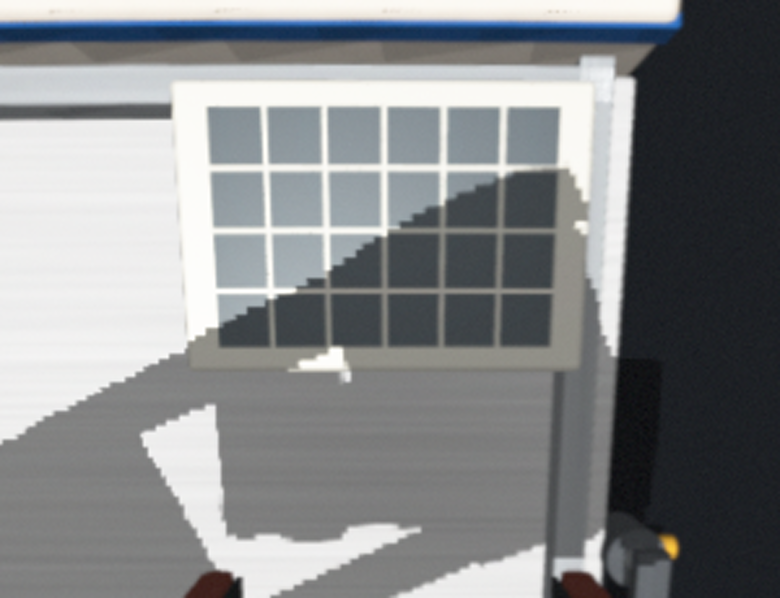

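```bash
python3 - <<'E'
from h import *
f,P=plate("wrist"); Q=P.reshape(-1,3)
def edge(m,ax,zlo,zhi,lo,hi,fn):
    q=Q[m]; q=q[(q[:,2]>zlo)&(q[:,2]<zhi)&(q[:,ax]>lo)&(q[:,ax]<hi)][:,ax]; return round(float(fn(q)),4) if len(q) else None
for y in np.arange(.29,.46,.01):
    m=np.abs(Q[:,1]-y)<.002; print("y %.2f"%y,"plate",edge(m,0,.058,.068,.55,.62,np.max),"fence",edge(m,0,.035,.042,.58,.64,np.min),edge(m,0,.035,.042,.58,.64,np.max))
for x in np.arange(.42,.60,.02):
    m=np.abs(Q[:,0]-x)<.002; print("x %.2f"%x,"plate",edge(m,1,.058,.068,.42,.463,np.max),"fence",edge(m,1,.035,.042,.44,.48,np.min),edge(m,1,.035,.042,.44,.48,np.max))
E
```

```text
wrist [542. 412.] [129.  85.] -2.2 62.6 18153 [250.  84.]
wrist z38 [489. 383.] [257. 183.] -2.3 38.5 6912 [208.  55.]
y 0.29 plate None fence 0.6015 0.6309
y 0.30 plate None fence 0.6021 0.6398
y 0.31 plate None fence 0.6024 0.6144
y 0.32 plate None fence 0.6028 0.6148
y 0.33 plate None fence 0.6034 0.6147
y 0.34 plate None fence 0.6036 0.6155
y 0.35 plate None fence 0.604 0.6161
y 0.36 plate None fence 0.6044 0.6168
y 0.37 plate 0.6045 fence 0.6114 0.6163
y 0.38 plate 0.6054 fence 0.6112 0.6164
y 0.39 plate 0.605 fence 0.6108 0.6168
y 0.40 plate 0.6045 fence 0.6116 0.6174
y 0.41 plate 0.6052 fence 0.6123 0.6171
y 0.42 plate 0.6058 fence 0.612 0.6177
y 0.43 plate 0.6063 fence 0.6128 0.6185
y 0.44 plate 0.607 fence 0.6134 0.619
y 0.45 plate 0.6077 fence 0.6138 0.6194
y 0.46 plate None fence 0.5802 0.6202
x 0.42 plate None fence 0.4594 0.4766
x 0.44 plate None fence 0.4585 0.4756
x 0.46 plate None fence 0.4583 0.4746
x 0.48 plate 0.457 fence 0.4647 0.4741
x 0.50 plate 0.456 fence 0.4639 0.4734
x 0.52 plate 0.4551 fence 0.463 0.4729
x 0.54 plate 0.4544 fence 0.4621 0.472
x 0.56 plate 0.4539 fence 0.4617 0.4709
x 0.58 plate 0.453 fence 0.461 0.4706
```

```bash
python3 - <<'E'
from h import *
f=grab("top"); save(f,"top3",(190,110,470,270),2.8); P=cloud(f)
for b in blobs(f,P,.044,.058,(.34,.545),(-.11,.145),40): print(*b)
E
```

```text
[421. -65.] [50. 17.] -2.4 52.6 133 [301. 224.]
[418.  46.] [50. 17.] -1.6 52.3 133 [261. 226.]
[418.  -9.] [53. 17.] -2.5 51.7 135 [281. 226.]
[417. 101.] [50. 17.] -1.2 52.4 131 [241. 227.]
```

View pics/top3.png

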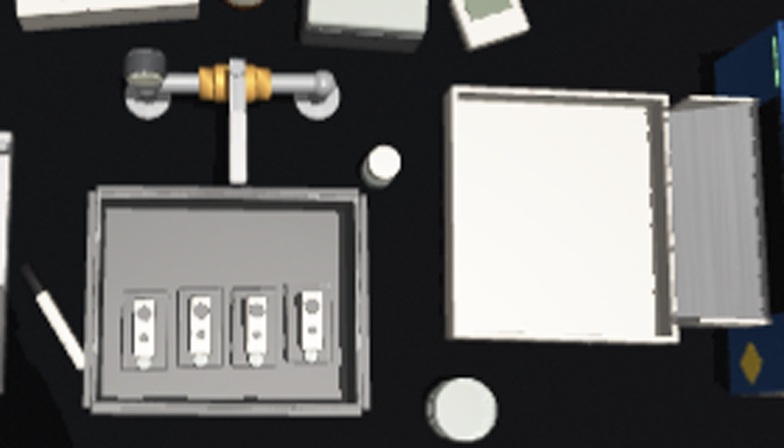

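```bash
python3 -m creep '[{"claw":1,"dp":[0,0,4],"spin":0},{"claw":1,"dp":[0.6,-4.4,0],"spin":0},{"claw":1,"dp":[0.6,-4.4,0],"spin":0},{"claw":1,"dp":[0.6,-4.4,0],"spin":0},{"claw":1,"dp":[0.7,-4.4,0],"spin":0},{"claw":1,"dp":[0.7,-4.4,0],"spin":0},{"claw":1,"dp":[0.7,-4.4,0],"spin":0},{"claw":1,"dp":[0,0,0],"spin":0}]'
python3 -m creep '[{"claw":1,"dp":[0,0,-4.3],"spin":0},{"claw":1,"dp":[0,0,-4.3],"spin":0},{"claw":1,"dp":[0,0,0],"spin":0}]'
```

```text
clock: 29.5
tcp_pos: [0.5755, 0.0427, 0.1645]
tcp_rot: [[0.044, 0.999, -0.003], [0.999, -0.044, -0.001], [-0.002, -0.003, -1.0]]
ft_force: [-0.6, -0.2, 0.1]
gripper_width: 0.014
clock: 29.8
tcp_pos: [0.5695, 0.0481, 0.0743]
tcp_rot: [[0.039, 0.999, -0.014], [0.999, -0.039, 0.001], [0.0, -0.014, -1.0]]
ft_force: [-1.3, 1.1, 0.2]
gripper_width: 0.0005
```

```bash
python3 -m creep '[{"claw":1,"dp":[0,0,0],"spin":0},{"claw":1,"dp":[-0.2,-2.4,0],"spin":0},{"claw":1,"dp":[0,-1.5,0],"spin":0},{"claw":1,"dp":[0.2,-2.6,0],"spin":0},{"claw":1,"dp":[1,-2.6,0],"spin":0},{"claw":1,"dp":[2,-2.2,0],"spin":0},{"claw":1,"dp":[1.2,-0.8,0],"spin":0},{"claw":1,"dp":[0,0,0],"spin":0}]'
python3 -m creep '[{"claw":1,"dp":[0.4,-0.2,0],"spin":0},{"claw":1,"dp":[0,0,0],"spin":0}]'|grep -E "tcp_pos|force"
python3 -m creep '[{"claw":1,"dp":[0.4,-0.1,0],"spin":0},{"claw":1,"dp":[0,0,0],"spin":0}]'|grep -E "tcp_pos|force"
```

```text
clock: 30.6
tcp_pos: [0.62, -0.0753, 0.0822]
tcp_rot: [[0.041, 0.999, 0.003], [0.999, -0.041, -0.001], [-0.001, 0.003, -1.0]]
ft_force: [0.0, 0.4, -0.1]
gripper_width: 0.0006
tcp_pos: [0.6218, -0.0755, 0.0814]
ft_force: [-0.3, -0.2, 0.1]
tcp_pos: [0.6254, -0.0764, 0.0809]
ft_force: [-2.2, -0.0, 3.6]
```

```bash
python3 -m creep '[{"claw":1,"dp":[0.4,0,0],"spin":0},{"claw":1,"dp":[0,0,0],"spin":0}]'|grep -E "tcp_pos|force"
python3 -m creep '[{"claw":1,"dp":[0.4,0,0],"spin":0},{"claw":1,"dp":[0,0,0],"spin":0}]'|grep -E "tcp_pos|force"
python3 -m creep '[{"claw":1,"dp":[0.3,0,0],"spin":0},{"claw":1,"dp":[0,0,0],"spin":0}]'|grep -E "tcp_pos|force"
```

```text
tcp_pos: [0.6296, -0.0768, 0.0805]
ft_force: [-3.9, -1.5, 0.9]
tcp_pos: [0.6339, -0.0768, 0.0803]
ft_force: [-2.8, -1.9, 0.6]
tcp_pos: [0.6368, -0.0767, 0.0804]
ft_force: [-3.3, -1.7, -0.7]
```

```bash
python3 -m creep '[{"claw":1,"dp":[0.3,0,0],"spin":0},{"claw":1,"dp":[0,0,0],"spin":0}]'|grep -E "tcp_pos|force"
python3 -m creep '[{"claw":1,"dp":[0.2,0,0],"spin":0},{"claw":1,"dp":[0,0,0],"spin":0}]'|grep -E "tcp_pos|force"
python3 -m creep '[{"claw":1,"dp":[0.2,0,0],"spin":0},{"claw":1,"dp":[0,0,0],"spin":0}]'|grep -E "tcp_pos|force"
```

```text
tcp_pos: [0.6398, -0.0767, 0.0805]
ft_force: [-3.9, -3.5, 0.1]
tcp_pos: [0.6411, -0.0768, 0.0804]
ft_force: [-5.6, -3.3, 0.7]
tcp_pos: [0.6412, -0.0768, 0.0804]
ft_force: [-9.8, -2.9, 3.8]
```

```bash
python3 -m creep '[{"claw":1,"dp":[0.2,0,0],"spin":0},{"claw":1,"dp":[0,0,0],"spin":0}]'|grep -E "tcp_pos|force"
python3 -m creep '[{"claw":1,"dp":[-2,0,0],"spin":0},{"claw":1,"dp":[-2,0,0],"spin":0},{"claw":1,"dp":[0,0,4.5],"spin":0},{"claw":1,"dp":[0,0,4.5],"spin":0},{"claw":1,"dp":[-3,-4,0],"spin":0},{"claw":1,"dp":[-3,-4,0],"spin":0},{"claw":1,"dp":[-1,-4,0],"spin":0},{"claw":1,"dp":[0,-4,0],"spin":0}]'
python3 -m creep '[{"claw":1,"dp":[0,-4,0],"spin":0},{"claw":1,"dp":[0,0,0],"spin":0},{"claw":1,"dp":[0,0,0],"spin":0}]'
python3 - <<'E'
from h import *
f=grab("top"); save(f,"top4",s=1.5); save(f,"valve4",(220,115,345,180),6); P=cloud(f)
for b in blobs(f,P,.044,.058,(.34,.545),(-.11,.145),40): print(*b)
plate("top")
for b in blobs(f,P,.101,.116,(.5,.69),(-.13,.03),20): print("handle",*b)
E
```

```text
tcp_pos: [0.6412, -0.0768, 0.0803]
ft_force: [-14.0, -4.6, 8.2]
clock: 33.2
tcp_pos: [0.5355, -0.2376, 0.1717]
tcp_rot: [[0.039, 0.999, 0.003], [0.999, -0.039, -0.0], [-0.0, 0.003, -1.0]]
ft_force: [1.7, 0.6, 0.1]
gripper_width: 0.0004
clock: 33.5
tcp_pos: [0.5367, -0.2773, 0.171]
tcp_rot: [[0.041, 0.999, 0.002], [0.999, -0.041, -0.0], [0.0, 0.002, -1.0]]
ft_force: [-0.4, 1.0, 0.3]
gripper_width: 0.0005
[542.  69.] [139.   2.] 87.8 51.1 51 [252. 182.]
[420.  46.] [47. 17.] -1.8 52.2 97 [261. 224.]
[417. 101.] [50. 17.] -1.1 52.7 130 [241. 227.]
top [546. 411.] [127.  88.] -1.7 63.9 1412 [129. 183.]
top z38 [491. 361.] [254. 230.] -2.2 39.1 752 [131. 192.]
handle [661. -49.] [124.  18.] 88.0 106.8 273 [294. 135.]
```

View pics/top4.png

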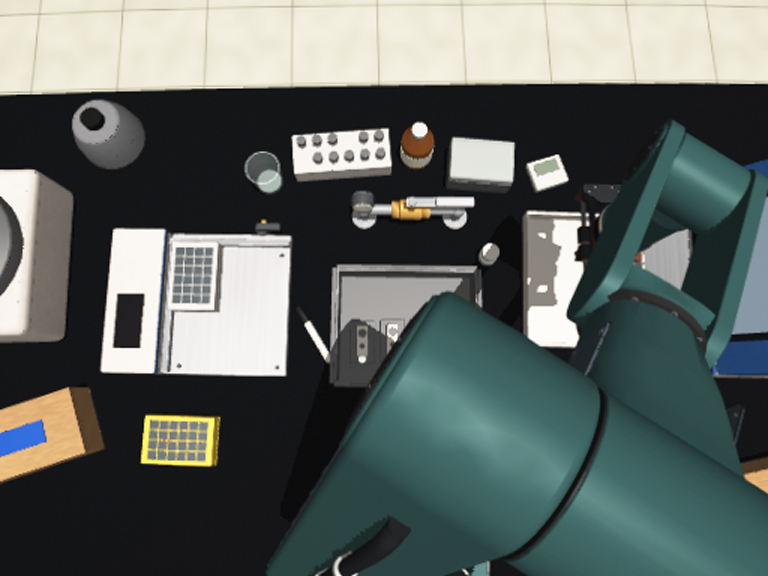

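View pics/valve4.png

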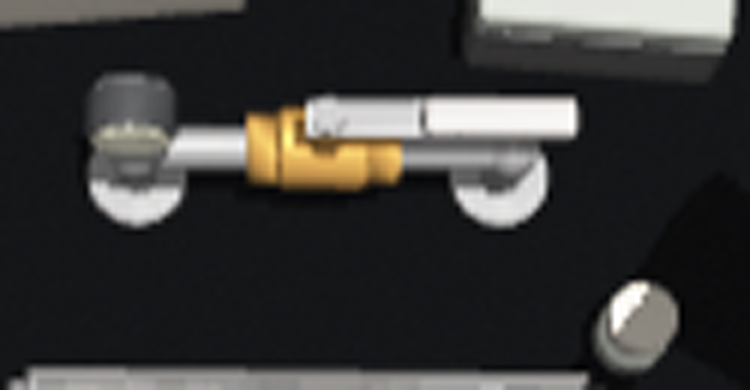

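```bash
python3 - <<'E'
from h import *
f=grab("scene");P=cloud(f)
for b in blobs(f,P,.042,.06,(.36,.49),(-.11,.145),40): print(*b)
plate("scene"); save(f,"s5",(170,100,440,260),2.8)
E
```

```text
[428. 143.] [121.   4.] -2.3 50.5 56 [269. 159.]
[414.  99.] [59. 20.] -4.4 49.0 95 [255. 161.]
[415.  43.] [59. 20.] -3.7 48.9 101 [240. 169.]
[415. -12.] [60. 21.] -2.9 49.2 99 [224. 175.]
[419. -67.] [57. 20.] -2.9 49.0 105 [209. 182.]
scene [543. 410.] [130.  89.] -2.6 60.6 813 [357. 151.]
scene z38 [490. 361.] [256. 228.] -2.3 36.9 552 [354. 157.]
```

View pics/s5.png

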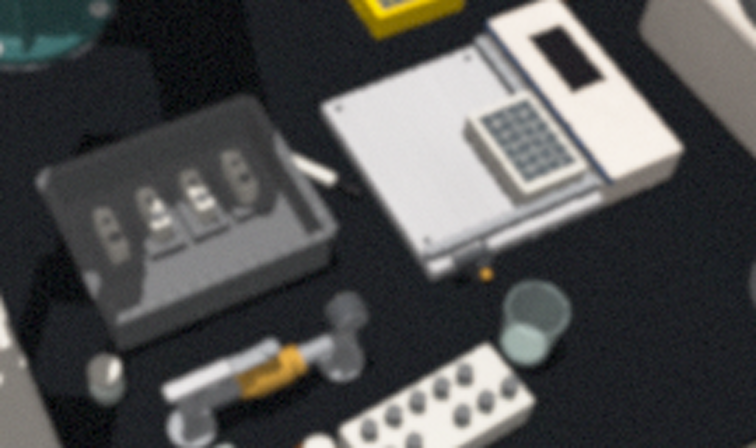

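All four cartridges are in the tote, the plate is in its corner, the valve is open and the arm is clear.

```bash
python3 -c "
from station import finish_job
print(finish_job())"
```

```text
the job is handed in; nothing more can be done
None
```

The job is handed in at about 34 s of the 210 s; `finish_job` gives no verdict.

1. **Valve shut:** I pushed the handle clockwise until it met its stop (about 14 N with almost no movement), and it stood across the pipe.
2. **Cartridges:** Four were present. I gripped each by its chamber block and set all four standing in a row in the tote.
3. **Plate:** I pushed it with both fingers against the far fence, then the left fence (about 15 N at each). I left the yellow look-alike alone.
4. **Valve open:** I pushed the handle back to its open stop (about 14 N).

**Last checks:**
- **Handle:** it lies along the pipe to within about half a degree.
- **Cartridges:** the scene camera showed all four in the tote. The arm hid two of them from the top camera. The tray was empty before I reopened the valve, though the arm partly covered it in the last picture.
- **Plate:** I measured it after the pushes and before opening the valve. Gaps to both fences were under about 1 mm and it was square to about 0.2°. The last views agreed: the scene camera read its angle within 0.3° of the fences and the top camera within 0.5°, both inside the 0.03 rad limit.
- **Bystanders:** by eye, none in view had moved. The arm hid the petri dishes in the last top view, so those I did not recheck at the end.

One measurement disagreed. The first estimate of the fence gap came out a few millimetres too large because the plate hid the fence edge. Measuring on the open stretch of fence settled it as flush.

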